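# Fetch the food box from behind the two jars

## Task

Move both ceramic jars out of the way onto the white turntable, so that they stand fully on it, then fetch the green-lidded clip-on container from behind them and set it on the middle of the cork trivet while the jars wait. Then put each jar back, centred on the coaster of its own colour. Keep the jars and the container upright, set them down gently without dropping them, and leave the colander, the steamer lid and the wooden spoon where they are.

Things in the scene. Friction and masses are not known exactly. Their poses are not given: they have to be found in the camera images.
- blue_jar: Blue ceramic storage jar with a white band; 62 mm across at the belly, foot 52 mm across, lid 58 mm across with its top 88 mm above the origin. The lid is fixed to the jar and carries an upright round knob, 26 mm in diameter, from 88 to 122 mm above the origin: pick the jar up by it. About 0.4 kg. Origin: centre of the underside; z up. Starts on the coaster of its colour.
- brown_jar: Terracotta-brown ceramic storage jar with a white band; 62 mm across at the belly, foot 52 mm across, lid 58 mm across with its top 88 mm above the origin. The lid is fixed to the jar and carries an upright round knob, 26 mm in diameter, from 88 to 122 mm above the origin: pick the jar up by it. About 0.4 kg. Origin: centre of the underside; z up. Starts on the coaster of its colour.
- blue_coaster: blue round coaster, 84 mm in diameter, 5 mm thick, fixed to the counter: the place of the blue jar. Origin: centre of its underside, on the counter; z up. The two coasters stand side by side, 92 mm between centres, on the robot's side of the container's start.
- brown_coaster: terracotta-brown round coaster, 84 mm in diameter, 5 mm thick, fixed to the counter: the place of the terracotta-brown jar. Origin: centre of its underside, on the counter; z up. The two coasters stand side by side, 92 mm between centres, on the robot's side of the container's start.
- container: Closed clip-on food box, off-white, green lid (fixed shut), a green clip at each short end; 62 mm along x, 92 along y (96 over the clips), 58 tall, about 0.18 kg. Grip it across x. Origin: centre of the underside; z up; -x faces roughly to the robot. Starts on the counter behind the jars, their bellies about 12 mm from its -x side, its origin 74 mm from the line of coaster centres.
- turntable: White plastic turntable, a flat round plate 220 mm in diameter without a rim, top 20 mm above the counter; it is fixed and does not turn. The place where both jars wait, side by side. Origin: centre of its underside, on the counter; z up.
- trivet: Round cork trivet, 150 mm in diameter, 10 mm thick, fixed; the container's new place. Origin: centre of its underside, on the counter; z up.
- colander: Stainless colander, 200 mm across, 85 mm tall, with a wire handle on each side along its y (257 mm over the handles). Bystander. Origin: centre of the underside; z up.
- steamer_lid: Aluminium steamer lid lying on the counter, 200 mm across, 60 mm tall with its black knob. Bystander. Origin: centre of the underside; z up.
- spoon: Wooden spoon, 260 mm long, lying on the counter between the robot and the work, along its own x, at most 25 mm tall. Bystander. Origin: on the underside near its middle; z up.

How it is judged:
By the outcome, as a careful person would: the job done as asked, in the order asked, and still so for the second after the job is handed in, with the robot touching nothing.
It also fails if it takes over 131 s, if anything falls off the work surface, if the arm or the gripper's body presses on something with over 40 N, if the wrist force passes 120 N, or if a joint passes its speed limit or range.

## Robot

A 6-joint arm with a two-finger parallel gripper is mounted at the origin on the work surface. World frame = base frame: x ahead of the robot, y to its left, z up, the work surface at z = 0. Lengths are in mm, angles in rad, forces in N, time in s.
With the tool pointing down it reaches from about 275 to 1000 mm from the base axis. Payload 8.4 kg.
Tool frame: the origin (TCP) lies between the finger pads; the fingertips stand 22 mm ahead of it and the grasp point (between the pads) lies 3 mm ahead of it (r.nose_length is the z of the fingertips in the tool frame, in mm); z points along the fingers, y is the line along which they close (so a half turn about z gives the same grasp; the last joint's range is limited). The gripper opens to 85 mm and grips with 20 to 120 N. Pads are 22 mm wide; open, the fingers measure 114 mm over their backs; the gripper's body (76 mm by 85 mm) begins 54 mm behind the grasp point. The pads swing forward as they close: fully open they stand 13 mm farther back than shut.
Start: joints at [-1.152, 0.353, 1.633, -0, 1.155, -0.002], TCP at [255.306, -570.48, 253.281] pointing down, gripper open.
Joint ranges: [-2.63, 2.63], [-0.92, 2.1], [0.06, 2.66], [-1.3, 4.44], [0, 2.69], [-3.02, 3.02]. Speed limits (rad/s): [2.22, 2.22, 2.79, 3.14, 3.14, 3.14].

## Interface

Orientations are given as [roll, pitch, yaw] about the fixed x, y, z axes, in that order (R = Rz(yaw) Ry(pitch) Rx(roll)).
In Python, from rig import r gives the robot as it stands.
- The arm moves only by the shell command python3 steer.py FILE [FORCE], which reads ROWS from the file FILE. ROWS is one flat JSON list of numbers that holds 1 to 5 rows one after another, with no inner brackets; each row has 7 numbers: a rotation vector rx, ry, rz in rad, then dx, dy, dz in units of 20 mm, then the opening from 0.0 (shut) to 1.0 (fully open); each row shifts and turns the commanded pose from where the row before left it, along the tool's axes as they then stand; what a row does not reach is not made up. A row lasts 1/12 s, in which the tool goes at most 41.7 mm and 0.125 rad, less where a joint would pass 70% of its speed; a pose out of reach is approached as far as the arm can. The fingers move at their own pace and stop on an object; FORCE is the grip in N (left out, the last holds). Time passes only in rows, so rows that do not move let the fingers close. It prints the time, the measured TCP pose, the force, the opening and the grip force at its end. Input that does not fit is refused with a message, and nothing moves.
- r.sense(): the state, without advancing time (a new reading comes with each control period).
- r.grab_frame(name): name is "scene" or "top"; returns the picture (384x512x3 uint8, red, green, blue); there is no depth.
- r.camera_params(name): a dict with "fx", "fy", "cx", "cy" (pixels), "dist_coeffs" ([k1, k2, p1, p2, k3] as OpenCV has them; the pictures are not rectified), "rvec" (rotation vector, rad) and "tvec" (3), from world to camera coordinates, as OpenCV has them. Camera axes: x right, y down, z forward; pixel columns grow to the right and rows downward; lengths in mm; the calibration is good to about 2 mm. A picture is of the moment at which its call begins. camera_params takes no time and is no camera call.
- r.sign_off(): hands the job in; it is judged then, once.
The state is a dict: "clock": time; "qpos": joint angles; "qvel": joint speeds; "joint_efforts": joint torques, N m; "eef_pos": TCP position; "tcp_rot": TCP orientation; "contact_force": force on the tool from outside, world axes, zero at the start; "wrist_torque": the same for the moment, N m; "opening": opening from 0.0 (shut) to 1.0 (fully open); "grasp_force": force on a finger pad.
Only numpy, scipy, OpenCV 4.12 (cv2) and the standard library are available. Lean on these libraries where they do the work, as an engineer would, in place of code of your own. Each camera call takes 0.05 s, during which the arm holds its last target. There are 200 camera calls.

## Working session

There is one attempt and no reset: what is moved stays moved. The work goes in short steps, Python scripts to look and compute and a shell command to move; the robot and the scene stay as the last step left them, time stands still between calls to the robot, and variables do not carry over. Pictures are saved under pics/ and viewed, at most 14 in all, crops included, and the job is handed in when it is done.

```bash
ls; mkdir -p pics; python3 - <<'E'
from rig import r
import cv2
for n in("scene","top"):
    im=r.grab_frame(n); cv2.imwrite(f"pics/{n}0.png",im[:,:,::-1]); print(n,r.camera_params(n))
print(r.sense(), r.nose_length)
E
```

```text
pics
rig.py
steer.py
scene {'fx': 378.39822658691025, 'fy': 378.39822658691025, 'cx': 253.52486383162335, 'cy': 191.45271148209198, 'dist_coeffs': array([-0.09341998,  0.        ,  0.        ,  0.        ,  0.        ]), 'rvec': array([ 1.71517824,  2.0911189 , -0.61196921]), 'tvec': array([ 103.6650209 , -411.91320303, 1473.40699457])}
top {'fx': 395.31302054953125, 'fy': 395.31302054953125, 'cx': 261.85218371665167, 'cy': 192.71786941071497, 'dist_coeffs': array([-0.11900949,  0.        ,  0.        ,  0.        ,  0.        ]), 'rvec': array([ 2.14390582, -2.16800915,  0.1744965 ]), 'tvec': array([ -9.04260971, 538.11003411, 869.58170479])}
{'clock': 0.1, 'qpos': array([-1.15238267e+00,  3.53596657e-01,  1.63405234e+00, -1.36782718e-05,
        1.15519242e+00, -2.39896043e-03]), 'qvel': array([ 0.00246885, -0.00015268, -0.00112761, -0.00049472,  0.00069084,
        0.00145775]), 'joint_efforts': array([-7.97502685e-05, -6.06352758e+01, -3.42820430e+01, -3.62385424e-05,
        3.95314128e-03,  3.24517612e-05]), 'eef_pos': array([ 255.15075325, -570.11458761,  252.62881429]), 'tcp_rot': array([-3.14034386e+00,  9.51120200e-06,  4.20818153e-01]), 'contact_force': array([ 0.24361026, -0.02036282, -0.02358153]), 'wrist_torque': array([ 0.04352573, -0.00599598,  0.01209101]), 'grasp_force': 0.0, 'opening': 0.9970757668414891} 22.0
```
View pics/scene0.png

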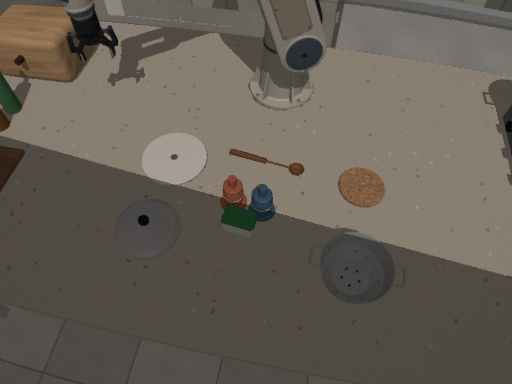

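View pics/top0.png

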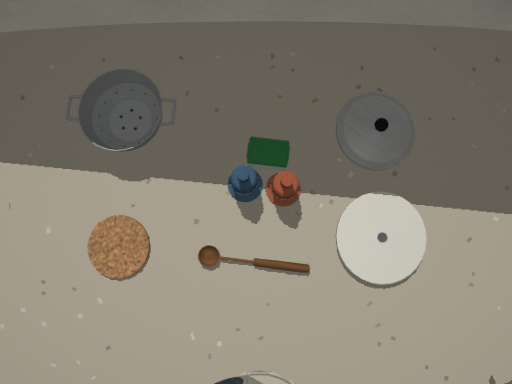

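The scene picture shows the blue knob near (263,188), the brown knob at (232,180), the green lid at (239,217), the turntable at (174,158) and the trivet at (362,187). In the top picture they are at (244,178), (286,182), (268,152), (381,238) and (119,247) in the same order. I'll enlarge the work area next.

```bash
python3 - <<'E'
import cv2,numpy as np
a=cv2.imread('pics/scene0.png')[165:245,205:295];b=cv2.imread('pics/top0.png')[130:220,215:315]
a=cv2.resize(a,(400,356),interpolation=2);b=cv2.resize(b,(400,356),interpolation=2)
cv2.imwrite('pics/crop0.png',np.hstack([a,b]))
for n,ps in(('scene',[(263,188),(263,205),(232,180),(239,215),(174,145),(362,187)]),('top',[(244,174),(233,190),(286,180),(268,150),(381,220),(119,247)])):
    im=cv2.imread(f'pics/{n}0.png');h=cv2.cvtColor(im,40)
    print([h[y,x].tolist() for x,y in ps])
E
```

```text
[[105, 108, 83], [103, 116, 77], [7, 158, 124], [65, 150, 51], [20, 23, 163], [13, 122, 117]]
[[104, 116, 112], [103, 114, 83], [8, 155, 156], [67, 154, 71], [26, 18, 201], [14, 123, 160]]
```

View pics/crop0.png

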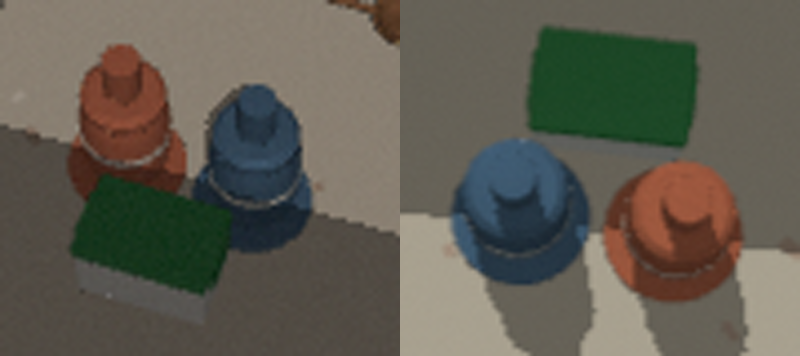

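The crop shows both knob tops clearly: blue at about (262.9,186) in scene and (243.8,175) in top, brown at (232.2,176.7) and (287,180.6). The coaster rims are visible on the lower sides, and the lid is fully visible in both views.

```bash
cat > vis.py <<'E'
import cv2,numpy as np
from rig import r
from scipy.optimize import least_squares
P={n:r.camera_params(n) for n in("scene","top")}
def K(p): return np.array([[p['fx'],0,p['cx']],[0,p['fy'],p['cy']],[0,0,1.]])
def rays(n,uv):
    p=P[n]; R=cv2.Rodrigues(p['rvec'])[0]
    x=cv2.undistortPoints(np.float64(uv).reshape(-1,1,2),K(p),p['dist_coeffs'])[:,0]
    return -R.T@p['tvec'], np.c_[x,np.ones(len(x))]@R
def plane(n,uv,z):
    c,d=rays(n,uv); return (c+d*((z-c[2])/d[:,2])[:,None])[:,:2]
def tri(a,b):  # scene px, top px
    (c1,d1),(c2,d2)=rays('scene',[a]),rays('top',[b])
    s=np.linalg.lstsq(np.c_[d1[0],-d2[0]],c2-c1,rcond=None)[0]
    p,q=c1+s[0]*d1[0],c2+s[1]*d2[0]; return (p+q)/2,np.linalg.norm(p-q)
HSV={'blue':((96,70,25),(114,255,255)),'brown':((3,125,40),(11,255,255)),'green':((50,90,20),(80,255,255)),
 'cork':((5,70,60),(22,255,255)),'white':((12,0,120),(40,40,255))}
def contour(im,col,box):  # box x0,y0,x1,y1
    m=cv2.inRange(cv2.cvtColor(im,cv2.COLOR_RGB2HSV),*HSV[col]); k=np.zeros_like(m)
    k[box[1]:box[3],box[0]:box[2]]=255; m=cv2.morphologyEx(m&k,cv2.MORPH_CLOSE,np.ones((3,3)))
    return max(cv2.findContours(m,cv2.RETR_EXTERNAL,cv2.CHAIN_APPROX_NONE)[0],key=cv2.contourArea)
def cen(c): m=cv2.moments(c); return m['m10']/m['m00'],m['m01']/m['m00']
def circ(pts,R,x0):
    s=least_squares(lambda v:np.hypot(*(pts-v[:2]).T)-R,x0,loss='cauchy',f_scale=1.); 
    return s.x,(np.abs(s.fun)<2.5).sum()
E
python3 - <<'E'
from vis import *
I={n:cv2.cvtColor(cv2.imread(f'pics/{n}0.png'),4) for n in P}
B={'cork':((330,160,395,215),(80,205,160,285)),'white':((135,125,215,190),(325,185,435,295)),'green':((205,195,270,240),(235,130,300,170)),
'blue':((243,175,285,225),(220,155,268,210)),'brown':((215,168,248,215),(262,160,306,210))}
for k,(a,b) in B.items():
    ca,cb=contour(I['scene'],k,a),contour(I['top'],k,b)
    print(k,cv2.boundingRect(ca),cv2.boundingRect(cb))
    if k in('cork','white'): print(*tri(cv2.fitEllipse(ca)[0],cv2.fitEllipse(cb)[0]))
    elif k=='green':
        print(*tri(cen(ca),cen(cb)))
        for n,c in(('scene',ca),('top',cb)): print(n,cv2.minAreaRect(np.float32(plane(n,c,58))))
    else:
        for z in (0,5,10):
            o=[]
            for n,c in(('scene',ca),('top',cb)):
                p=plane(n,c,z); 
                o.append(circ(p,42,p.mean(0)-[0,0]))
            print(z,o)
print('knobs',tri((262.9,185.9),(243.8,175)),tri((232.2,176.7),(287,180.6)))
for n in P: print(n,rays(n,[(256,192)])[0])
E
```

```text
cork (338, 167, 47, 41) (87, 215, 63, 64)
[417.32334077 329.77416855   0.69446327] 4.5386190409081255
white (140, 132, 68, 53) (325, 192, 110, 103)
[ 412.0622287  -299.74104817  -14.1945435 ] 6.086681266110624
green (221, 204, 36, 27) (247, 137, 42, 30)
[630.85986638 -26.95733112  51.08534872] 5.644546824608741
scene ((633.4168090820312, -23.430957794189453), (97.98908233642578, 63.89534378051758), 82.44389343261719)
top ((629.7973022460938, -29.5206298828125), (93.30489349365234, 60.77111053466797), 83.0118637084961)
blue (249, 184, 26, 37) (228, 165, 34, 37)
0 [(array([548.61459073,  30.67418277]), np.int64(19)), (array([567.09088653,  25.9676975 ]), np.int64(65))]
5 [(array([553.26128842,  31.83228117]), np.int64(18)), (array([566.32176712,  26.072599  ]), np.int64(66))]
10 [(array([556.09205168,  32.31214815]), np.int64(18)), (array([565.43359882,  26.38005017]), np.int64(66))]
brown (220, 175, 27, 35) (266, 171, 34, 35)
0 [(array([524.47097753, -68.84617209]), np.int64(12)), (array([554.91179159, -67.34526048]), np.int64(69))]
5 [(array([527.4898095 , -67.87607013]), np.int64(12)), (array([554.09054455, -67.32367637]), np.int64(66))]
10 [(array([530.43143163, -67.9655009 ]), np.int64(12)), (array([553.01835851, -67.50290153]), np.int64(65))]
knobs (array([562.03613565,  27.26967643, 129.2648582 ]), np.float64(7.020960037438395)) (array([549.1842322 , -63.03903965, 130.96796676]), np.float64(5.3673706020351855))
scene [1147.82070717  112.35588629 1010.55968356]
top [408.87775704   2.71445787 937.35165783]
```

```bash
echo '[0,0,-0.125,0,0,0,1,0,0,-0.125,0,0,0,1,0,0,-0.125,0,0,0,1,0,0,-0.125,0,0,0,1,0,0,-0.125,0,0,0,1]' > m.json && python3 steer.py m.json; echo '[0,0,-0.125,0,0,0,1,0,0,-0.125,0,0,0,1,0,0,-0.125,0,0,0,1,0,0,-0.03,0,0,0,1]' > m.json && python3 steer.py m.json
python3 - <<'E'
from vis import *
I={n:cv2.cvtColor(cv2.imread(f'pics/{n}0.png'),4) for n in P}
for n,(u,v),rw in(('scene',(174,158),45),('top',(381,238),60)):
    g=cv2.cvtColor(I[n],cv2.COLOR_RGB2HSV); print(n,[g[int(v),int(u+d)].tolist() for d in(-rw,-rw+8,-30,-20,20,rw-8,rw)])
    m=((g[...,1]<(32))&(g[...,2]>(130 if n=='scene' else 170))).astype('uint8')*255
    k=np.zeros_like(m);cv2.circle(k,(u,v),rw,255,-1);m&=k;m=cv2.morphologyEx(m,cv2.MORPH_OPEN,np.ones((3,3)))
    c=max(cv2.findContours(m,0,1)[0],key=cv2.contourArea); print(cv2.fitEllipse(c),cv2.boundingRect(c))
    for z in(15,20): p=plane(n,cv2.convexHull(c),z); print(z,circ(p,110,p.mean(0)))
ks={'scene':[(262.9,185.9),(232.2,176.7)],'top':[(243.8,175),(287,180.6)]}
for n in ks: print(n,plane(n,ks[n],127))
for n,b in(('scene',(330,160,395,215)),('top',(80,205,160,285))):
    c=contour(I[n],'cork',b);p=plane(n,cv2.convexHull(c),10);print('trivet',n,circ(p[:,:],75,p.mean(0)))
E
```

```text
clock: 0.52
eef_pos: [255.2, -570.2, 252.8]
tcp_rot: [-3.141, -0.0, 1.052]
contact_force: [-0.2, -0.8, 0.2]
opening: 1.0
grasp_force: 0.0
clock: 0.85
eef_pos: [255.2, -570.2, 252.8]
tcp_rot: [-3.141, -0.001, 1.458]
contact_force: [-0.3, -0.1, 0.1]
opening: 1.001
grasp_force: 0.0
scene [[17, 47, 137], [16, 44, 138], [18, 26, 164], [18, 27, 163], [17, 28, 164], [19, 44, 139], [18, 45, 136]]
((174.1117706298828, 157.9225616455078), (49.830604553222656, 64.71630859375), 80.79589080810547) (142, 133, 65, 52)
15 (array([ 429.97553919, -292.08611901]), np.int64(28))
20 (array([ 433.49794419, -289.34551496]), np.int64(21))
top [[22, 38, 167], [22, 38, 168], [26, 18, 203], [26, 19, 203], [24, 18, 199], [21, 37, 165], [22, 38, 166]]
((381.1441345214844, 237.65350341796875), (88.28096771240234, 91.36659240722656), 140.54014587402344) (337, 193, 90, 91)
15 (array([ 434.18175489, -298.04198363]), np.int64(33))
20 (array([ 434.85026557, -296.45826953]), np.int64(28))
scene [[560.04769358  30.53721057]
 [546.33191159 -61.11602936]]
top [[562.94941983  23.85161282]
 [550.271183   -66.04604495]]
trivet scene (array([419.4961358 , 329.93055559]), np.int64(23))
trivet top (array([418.17623004, 324.83417927]), np.int64(35))
```

Units first: shifts go in units of 20 mm. So 35.75 mm is 1.7875, 15.6 mm is 0.78.

```bash
echo '[0,0,0,1.7875,0.78,0,1,0,0,0,1.7875,0.78,0,1,0,0,0,1.7875,0.78,0,1,0,0,0,1.7875,0.78,0,1,0,0,0,1.7875,0.78,0,1]' > m.json && python3 steer.py m.json >/dev/null
echo '[0,0,0,1.7875,0.78,0,1,0,0,0,1.7875,0.78,0,1,0,0,0,1.7875,0.78,0,1,0,0,0,1.7875,0.78,0,1,0,0,0,1.7875,0.78,0,1]' > m.json && python3 steer.py m.json >/dev/null
echo '[0,0,0,1.7875,0.78,0,1,0,0,0,1.7875,0.78,0,1,0,0,0,1.7875,0.78,0,1,0,0,0,1.7875,0.78,0,1,0,0,0,1.7875,0.78,0,1]' > m.json && python3 steer.py m.json
echo '[0,0,0,0,0,1.75,1,0,0,0,0,0,1.75,1,0,0,0,0,0,1.5,1,0,0,0,0,0,0,1]' > m.json && python3 steer.py m.json
python3 - <<'E'
from vis import *
ims=[]
for n,(x,y) in(('scene',(195,130)),('top',(220,120))):
    im=r.grab_frame(n);cv2.imwrite(f'pics/{n}1.png',im[:,:,::-1]);ims.append(cv2.resize(im[y:y+100,x:x+100,::-1],(400,400),interpolation=2))
cv2.imwrite('pics/crop1.png',np.hstack(ims))
E
```

```text
clock: 2.1
eef_pos: [552.3, -64.1, 253.1]
tcp_rot: [-3.141, 0.0, 1.451]
contact_force: [0.5, 0.4, -0.4]
opening: 1.001
grasp_force: 0.0
clock: 2.43
eef_pos: [548.0, -65.2, 147.8]
tcp_rot: [-3.132, 0.0, 1.452]
contact_force: [-1.7, 0.6, -0.8]
opening: 1.0
grasp_force: 0.0
```

View pics/crop1.png

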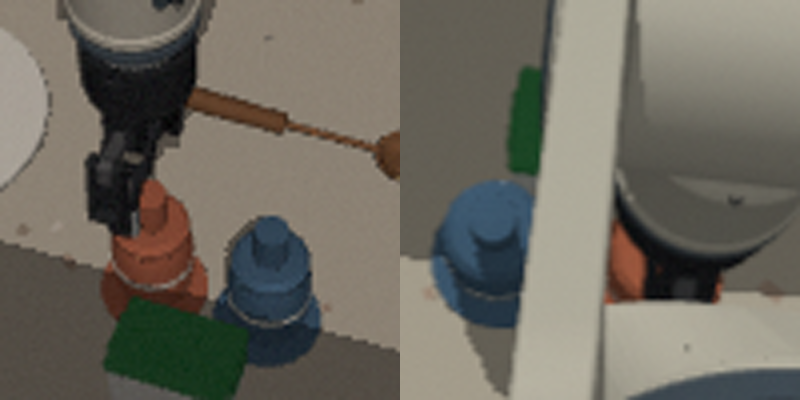

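The scene crop shows the open fingers just above the brown knob (knob top at crop (152,187)), with the front fingertip around crop (100–135,205–235). I'll project the fingertip corners to check the camera bias.

```bash
python3 - <<'E'
from vis import *
s=r.sense();print(s['eef_pos'],s['tcp_rot'])
T=s['eef_pos'];y=s['tcp_rot'][2];X=np.array([np.cos(y),np.sin(y),0]);Y=np.array([np.sin(y),-np.cos(y),0])
p=P['scene']
pts=[T+sg*Y*d+X*w+[0,0,-9] for sg in(1,-1) for d in(42.5,57) for w in(-11,11)]
pts+=[[548.3,-63.6,127],[561.5,27.2,127]]
uv=cv2.projectPoints(np.array(pts),p['rvec'],p['tvec'],K(p),p['dist_coeffs'])[0][:,0]
print(((uv-[195,130])*4).round(0).tolist())
im=cv2.imread('pics/scene1.png')[160:200,210:250]
cv2.imwrite('pics/crop2.png',cv2.convertScaleAbs(cv2.resize(im,(600,600),interpolation=2),alpha=2.5))
E
```

```text
[551.2113373  -65.99537981 152.8810306 ] [-3.13900872e+00 -5.67908570e-05  1.45079507e+00]
[[104.0, 221.0], [133.0, 229.0], [96.0, 238.0], [126.0, 246.0], [145.0, 128.0], [174.0, 136.0], [152.0, 113.0], [181.0, 120.0], [145.0, 188.0], [267.0, 224.0]]
```

View pics/crop2.png

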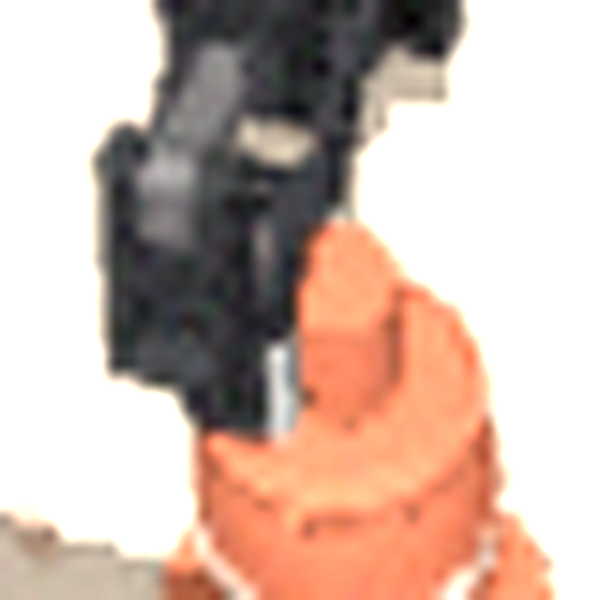

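The front fingertip sits about 2 px right of its projection, so the scene camera reads y too high and the top camera is nearer the truth. The fingers straddle the brown knob, so I'll go down, close, and then check the pose.

Converted, -2 mm is -0.1, 17 mm is 0.85.

```bash
echo '[0,0,0,0.035,-0.1,0.85,1,0,0,0,0,0,0.85,1,0,0,0,0,0,0,1,0,0,0,0,0,0,1]' > m.json && python3 steer.py m.json
echo '[0,0,0,0,0,0,0.5,0,0,0,0,0,0,0.4,0,0,0,0,0,0,0.3,0,0,0,0,0,0,0.2,0,0,0,0,0,0,0.1]' > m.json && python3 steer.py m.json 50
echo '[0,0,0,0,0,0,0.1,0,0,0,0,0,0,0.1,0,0,0,0,0,0,0.1,0,0,0,0,0,0,0.1]' > m.json && python3 steer.py m.json
```

```text
clock: 2.87
eef_pos: [550.6, -65.5, 120.9]
tcp_rot: [3.14, -0.0, 1.45]
contact_force: [0.8, 0.3, 0.3]
opening: 0.997
grasp_force: 0.0
clock: 3.28
eef_pos: [550.2, -65.2, 119.8]
tcp_rot: [3.141, -0.0, 1.451]
contact_force: [1.8, -0.1, 3.2]
opening: 0.3
grasp_force: 6.7
clock: 3.62
eef_pos: [550.4, -65.2, 119.9]
tcp_rot: [3.141, 0.0, 1.451]
contact_force: [0.6, -0.4, 5.8]
opening: 0.289
grasp_force: 48.9
```

```bash
echo '[0,0,0,0,0,-0.25,0.1,0,0,0,0,0,-0.75,0.1,0,0,0,0,0,-1.25,0.1,0,0,0,0,0,-1.25,0.1,0,0,0,0,0,-0.5,0.1]' > m.json && python3 steer.py m.json
echo '[0,0,0,-0.5,-0.145,0,0.1,0,0,0,-1,-0.285,0,0.1,0,0,0,-1.4,-0.4,0,0.1,0,0,0,-1.4,-0.4,0,0.1,0,0,0,-1.4,-0.4,0,0.1]' > m.json && python3 steer.py m.json >/dev/null
echo '[0,0,0,-1.4,-0.4,0,0.1,0,0,0,-1.4,-0.4,0,0.1,0,0,0,-1.4,-0.4,0,0.1,0,0,0,-1.4,-0.4,0,0.1,0,0,0,-1.4,-0.4,0,0.1]' > m.json && python3 steer.py m.json >/dev/null
echo '[0,0,0,-1,-0.285,0,0.1,0,0,0,-0.6,-0.2,0,0.1,0,0,0,0,0,0,0.1,0,0,0,0,0,0,0.1]' > m.json && python3 steer.py m.json
python3 - <<'E'
from vis import *
ims=[]
for n,(x,y) in(('scene',(130,90)),('top',(220,110))):
    im=r.grab_frame(n);cv2.imwrite(f'pics/{n}2.png',im[:,:,::-1]);ims.append(cv2.resize(im[y:y+190,x:x+200,::-1],(400,380),interpolation=2))
cv2.imwrite('pics/crop3.png',np.hstack(ims))
E
```

```text
clock: 4.03
eef_pos: [550.8, -65.2, 201.9]
tcp_rot: [3.139, -0.0, 1.451]
contact_force: [1.4, -0.3, -3.0]
opening: 0.29
grasp_force: 49.8
clock: 5.2
eef_pos: [433.0, -339.1, 198.2]
tcp_rot: [-3.14, -0.001, 1.449]
contact_force: [-0.5, 0.2, -3.6]
opening: 0.288
grasp_force: 49.7
```

View pics/crop3.png

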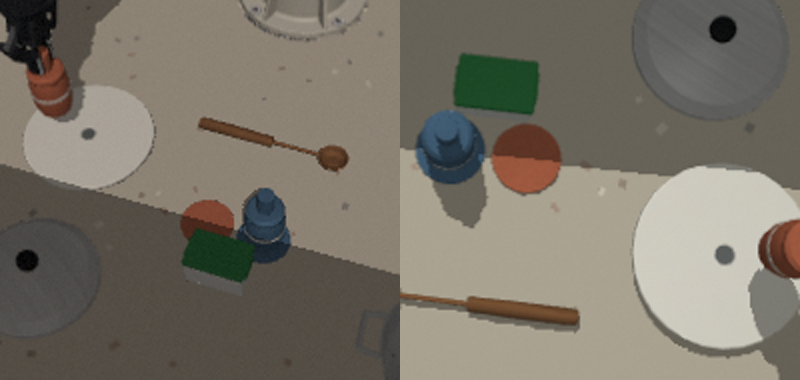

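The jar is held over the right-hand (−y) part of the turntable, whose centre is at top crop (725,255). The bare brown coaster is at top crop (527,157). I'll lower the jar and measure that coaster.

Converted, 2 mm is 0.1, 20 mm is 1.

```bash
echo '[0,0,0,0,0,0.75,0.1,0,0,0,0,0,1,0.1,0,0,0,0,0,0.75,0.1,0,0,0,0,0,0.3,0.1,0,0,0,0,0,0.1,0.1]' > m.json && python3 steer.py m.json
echo '[0,0,0,0,0,0.075,0.1,0,0,0,0,0,0.05,0.1,0,0,0,0,0,0.025,0.1,0,0,0,0,0,0,0.1,0,0,0,0,0,0,0.1]' > m.json && python3 steer.py m.json
python3 - <<'E'
from vis import *
I={n:cv2.cvtColor(cv2.imread(f'pics/{n}2.png'),4) for n in P}
ct=contour(I['top'],'brown',(262,165,305,210)); cs=contour(I['scene'],'brown',(215,185,252,210))
p=plane('top',ct,5);print(circ(p,42,p.mean(0)),cv2.boundingRect(ct),cv2.minEnclosingCircle(np.float32(p)),p.min(0),p.max(0))
p=plane('scene',cs,5);print(circ(p,42,[548,-62]),cv2.boundingRect(cs))
E
```

```text
clock: 5.72
eef_pos: [433.7, -337.9, 140.1]
tcp_rot: [-3.139, -0.001, 1.452]
contact_force: [0.5, -0.8, -4.0]
opening: 0.286
grasp_force: 49.6
clock: 6.13
eef_pos: [434.2, -339.5, 138.9]
tcp_rot: [3.141, 0.0, 1.451]
contact_force: [-0.7, 0.0, -3.3]
opening: 0.286
grasp_force: 49.6
(array([551.39660518, -63.48159707]), np.int64(47)) (266, 172, 34, 34) ((552.10888671875, -65.99681854248047), 40.671600341796875) [ 512.71927813 -104.99493628] [592.63745902 -25.66791188]
(array([554.37972124, -61.81210888]), np.int64(36)) (220, 190, 27, 20)
```

Converted, 1 mm is 0.05, 0.5 mm is 0.025.

```bash
echo '[0,0,0,0,0,0.05,0.1,0,0,0,0,0,0.05,0.1,0,0,0,0,0,0.025,0.1,0,0,0,0,0,0,0.1,0,0,0,0,0,0,0.1]' > m.json && python3 steer.py m.json
echo '[0,0,0,0,0,0.025,0.1,0,0,0,0,0,0.025,0.1,0,0,0,0,0,0,0.1,0,0,0,0,0,0,0.1]' > m.json && python3 steer.py m.json
```

```text
clock: 6.55
eef_pos: [433.9, -339.2, 135.7]
tcp_rot: [-3.141, -0.0, 1.451]
contact_force: [-0.2, 0.1, -4.7]
opening: 0.292
grasp_force: 49.6
clock: 6.88
eef_pos: [434.1, -339.4, 135.0]
tcp_rot: [3.141, 0.0, 1.451]
contact_force: [-0.3, 0.2, -0.3]
opening: 0.285
grasp_force: 50.1
```

Converted, 0.4 mm is 0.02.

```bash
echo '[0,0,0,0,0,0.02,0.1,0,0,0,0,0,0,0.3,0,0,0,0,0,0,0.4,0,0,0,0,0,0,0.6,0,0,0,0,0,0,1]' > m.json && python3 steer.py m.json
echo '[0,0,0,0,0,0,1,0,0,0,0,0,0,1,0,0,0,0,0,-0.5,1,0,0,0,0,0,-1.5,1,0,0,0,0,0,-1.5,1]' > m.json && python3 steer.py m.json
echo '[0,0,0,1.57,0.35,0,1,0,0,0,1.57,0.35,0,1,0,0,0,1.57,0.35,0,1,0,0,0,1.57,0.35,0,1,0,0,0,1.57,0.35,0,1]' > m.json && python3 steer.py m.json >/dev/null
echo '[0,0,0,1.57,0.35,0,1,0,0,0,1.57,0.35,0,1,0,0,0,1.57,0.35,0,1,0,0,0,1.57,0.35,0,1,0,0,0,1.57,0.35,0,1]' > m.json && python3 steer.py m.json >/dev/null
echo '[0,0,0,1.57,0.35,0,1,0,0,0,1.57,0.35,0,1,0,0,0,0,0,0,1,0,0,0,0,0,0,1,0,0,0,0,0,0,1]' > m.json && python3 steer.py m.json
```

```text
clock: 7.3
eef_pos: [434.0, -339.3, 134.4]
tcp_rot: [3.141, 0.0, 1.451]
contact_force: [0.5, 0.3, 0.7]
opening: 0.669
grasp_force: 0.0
clock: 7.72
eef_pos: [433.2, -338.6, 204.7]
tcp_rot: [-3.139, -0.002, 1.451]
contact_force: [1.5, -1.1, 0.6]
opening: 1.001
grasp_force: 0.0
clock: 8.97
eef_pos: [562.2, 24.6, 204.7]
tcp_rot: [-3.142, 0.0, 1.452]
contact_force: [-0.0, 0.4, -0.4]
opening: 0.998
grasp_force: 0.0
```

```bash
echo '[0,0,0,0,0.03,1.25,1,0,0,0,0,0,1.25,1,0,0,0,0,0,1,1,0,0,0,0,0,0.5,1,0,0,0,0,0,0.24,1]' > m.json && python3 steer.py m.json
echo '[0,0,0,0,0,0,1,0,0,0,0,0,0,1,0,0,0,0,0,0,0.5,0,0,0,0,0,0,0.4,0,0,0,0,0,0,0.3]' > m.json && python3 steer.py m.json 50
echo '[0,0,0,0,0,0,0.2,0,0,0,0,0,0,0.1,0,0,0,0,0,0,0.1,0,0,0,0,0,0,0.1,0,0,0,0,0,0,0.1]' > m.json && python3 steer.py m.json
echo '[0,0,0,0,0,0,0.1,0,0,0,0,0,0,0.1,0,0,0,0,0,0,0.1,0,0,0,0,0,0,0.1,0,0,0,0,0,0,0.1]' > m.json && python3 steer.py m.json
```

```text
clock: 9.38
eef_pos: [561.9, 23.6, 118.3]
tcp_rot: [-3.139, 0.001, 1.449]
contact_force: [-0.7, 0.5, -0.1]
opening: 0.998
grasp_force: 0.0
clock: 9.8
eef_pos: [563.6, 24.7, 120.5]
tcp_rot: [3.14, -0.0, 1.451]
contact_force: [-0.4, 0.3, 0.0]
opening: 0.606
grasp_force: 0.0
clock: 10.22
eef_pos: [563.5, 24.8, 120.1]
tcp_rot: [3.141, -0.0, 1.451]
contact_force: [0.4, -0.6, 5.8]
opening: 0.283
grasp_force: 49.1
clock: 10.63
eef_pos: [563.5, 24.8, 120.1]
tcp_rot: [3.141, -0.0, 1.451]
contact_force: [-0.7, 0.5, 5.3]
opening: 0.287
grasp_force: 49.1
```

```bash
echo '[0,0,0,0,0,-0.25,0.1,0,0,0,0,0,-0.75,0.1,0,0,0,0,0,-1.25,0.1,0,0,0,0,0,-1.25,0.1,0,0,0,0,0,-0.5,0.1]' > m.json && python3 steer.py m.json
echo '[0,0,0,-0.5,-0.165,0,0.1,0,0,0,-1,-0.335,0,0.1,0,0,0,-1.4,-0.465,0,0.1,0,0,0,-1.4,-0.465,0,0.1,0,0,0,-1.4,-0.465,0,0.1]' > m.json && python3 steer.py m.json >/dev/null
echo '[0,0,0,-1.4,-0.465,0,0.1,0,0,0,-1.4,-0.465,0,0.1,0,0,0,-1.4,-0.465,0,0.1,0,0,0,-1.4,-0.465,0,0.1,0,0,0,-1.4,-0.465,0,0.1]' > m.json && python3 steer.py m.json >/dev/null
echo '[0,0,0,-1,-0.335,0,0.1,0,0,0,-0.665,-0.235,0,0.1,0,0,0,0,0,0,0.1,0,0,0,0,0,0,0.1]' > m.json && python3 steer.py m.json
echo '[0,0,0,0,0,0.75,0.1,0,0,0,0,0,1,0.1,0,0,0,0,0,0.75,0.1,0,0,0,0,0,0.4,0.1,0,0,0,0,0,0.15,0.1]' > m.json && python3 steer.py m.json
echo '[0,0,0,0,0,0.05,0.1,0,0,0,0,0,0,0.1,0,0,0,0,0,0,0.1,0,0,0,0,0,0,0.1]' > m.json && python3 steer.py m.json
python3 - <<'E'
from vis import *
ims=[]
for n,(x,y) in(('scene',(130,90)),('top',(220,110))):
    im=r.grab_frame(n);cv2.imwrite(f'pics/{n}3.png',im[:,:,::-1]);ims.append(cv2.resize(im[y:y+190,x:x+200,::-1],(400,380),interpolation=2))
cv2.imwrite('pics/crop4.png',np.hstack(ims))
I={n:cv2.cvtColor(cv2.imread(f'pics/{n}3.png'),4) for n in P}
B={'blue':((243,185,285,225),(220,155,268,210)),'brown':((215,185,250,215),(262,160,306,210)),'green':((205,195,270,240),(235,130,300,170))}
for k,(a,b) in B.items():
    for n,bx in(('scene',a),('top',b)):
        c=contour(I[n],k,bx)
        if k=='green': print(k,n,cv2.minAreaRect(np.float32(plane(n,c,58))),cv2.boundingRect(c))
        else: p=plane(n,c,5);print(k,n,circ(p,42,p.mean(0)),cv2.minEnclosingCircle(np.float32(p)))
E
```

```text
clock: 11.05
eef_pos: [563.8, 24.8, 202.0]
tcp_rot: [3.139, -0.0, 1.451]
contact_force: [0.9, 1.2, -5.2]
opening: 0.29
grasp_force: 50.0
clock: 12.22
eef_pos: [432.0, -249.3, 198.1]
tcp_rot: [-3.139, -0.001, 1.449]
contact_force: [0.0, -0.2, -5.8]
opening: 0.286
grasp_force: 49.9
clock: 12.63
eef_pos: [432.6, -247.8, 136.8]
tcp_rot: [-3.139, -0.001, 1.452]
contact_force: [-0.2, 0.1, -5.1]
opening: 0.288
grasp_force: 49.7
clock: 12.97
eef_pos: [434.1, -249.3, 138.3]
tcp_rot: [3.14, 0.001, 1.451]
contact_force: [0.6, 0.1, -5.5]
opening: 0.286
grasp_force: 49.7
blue scene (array([564.91162973,  27.59622936]), np.int64(37)) ((563.5802001953125, 29.764461517333984), 41.28859329223633)
blue top (array([564.48050231,  22.67222842]), np.int64(52)) ((563.212890625, 24.90633773803711), 40.86000442504883)
brown scene (array([554.3820776 , -61.93448336]), np.int64(34)) ((551.9840087890625, -61.61490249633789), 40.89987564086914)
brown top (array([551.26566777, -63.51533193]), np.int64(49)) ((552.1445922851562, -66.01383972167969), 40.69312286376953)
green scene ((633.6671142578125, -23.35034942626953), (98.44942474365234, 63.830406188964844), 83.14522552490234) (221, 204, 36, 27)
green top ((629.7973022460938, -29.5206298828125), (93.30489349365234, 60.77111053466797), 83.0118637084961) (247, 137, 42, 30)
```

View pics/crop4.png

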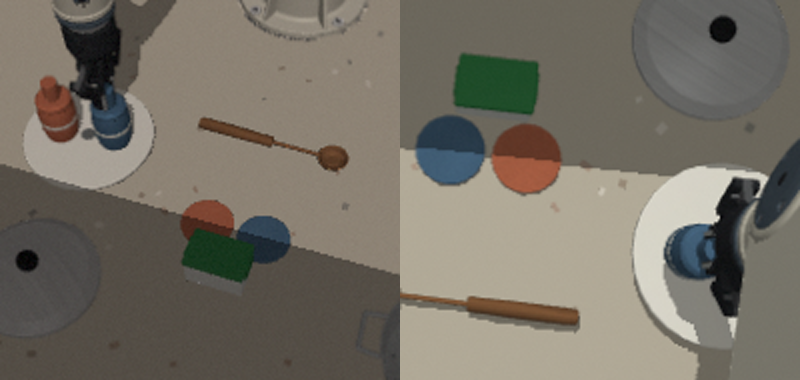

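Both coasters are bare, at top crop (450,150) and (527,157). The brown jar stands on the turntable and the blue jar is just above it on the left part, 90 mm away. I'll lower it the last 3 mm and release.

Converted, 1 mm is 0.05, 0.7 mm is 0.035.

```bash
echo '[0,0,0,0,0,0.05,0.1,0,0,0,0,0,0.05,0.1,0,0,0,0,0,0.035,0.1,0,0,0,0,0,0,0.1,0,0,0,0,0,0,0.1]' > m.json && python3 steer.py m.json
echo '[0,0,0,0,0,0.025,0.1,0,0,0,0,0,0.015,0.1,0,0,0,0,0,0,0.1,0,0,0,0,0,0,0.1]' > m.json && python3 steer.py m.json
```

```text
clock: 13.48
eef_pos: [433.8, -249.2, 135.1]
tcp_rot: [3.141, 0.0, 1.451]
contact_force: [0.2, 0.2, -0.6]
opening: 0.289
grasp_force: 50.3
clock: 13.82
eef_pos: [433.9, -249.2, 135.0]
tcp_rot: [3.141, 0.0, 1.451]
contact_force: [-3.1, 1.6, 10.2]
opening: 0.29
grasp_force: 51.7
```

```bash
echo '[0,0,0,0,0,0,0.3,0,0,0,0,0,0,0.4,0,0,0,0,0,0,0.6,0,0,0,0,0,0,1,0,0,0,0,0,0,1]' > m.json && python3 steer.py m.json
echo '[0,0,0,0,0,0,1,0,0,0,0,0,-0.5,1,0,0,0,0,0,-1.5,1,0,0,0,0,0,-1.5,1,0,0,0,0,0,0,1]' > m.json && python3 steer.py m.json
echo '[0,0,0,1.515,1.06,0,1,0,0,0,1.515,1.06,0,1,0,0,0,1.515,1.06,0,1,0,0,0,1.515,1.06,0,1,0,0,0,1.515,1.06,0,1]' > m.json && python3 steer.py m.json >/dev/null
echo '[0,0,0,1.515,1.06,0,1,0,0,0,1.515,1.06,0,1,0,0,0,1.515,1.06,0,1,0,0,0,0,0,0,1,0,0,0,0,0,0,1]' > m.json && python3 steer.py m.json
echo '[0,0,0,0,0,1.5,1,0,0,0,0,0,1.5,1,0,0,0,0,0,1,1,0,0,0,0,0,0.75,1,0,0,0,0,0,0,1]' > m.json && python3 steer.py m.json
echo '[0,0,0,0,0,0,1,0,0,0,0,0,0,1]' > m.json && python3 steer.py m.json
python3 - <<'E'
from vis import *
ims=[]
for n,(x,y) in(('scene',(195,160)),('top',(220,100))):
    im=r.grab_frame(n);cv2.imwrite(f'pics/{n}4.png',im[:,:,::-1]);ims.append(cv2.resize(im[y:y+90,x:x+90,::-1],(400,400),interpolation=2))
cv2.imwrite('pics/crop5.png',np.hstack(ims))
E
```

```text
clock: 14.23
eef_pos: [433.6, -249.1, 134.0]
tcp_rot: [3.142, 0.0, 1.451]
contact_force: [-0.1, 0.2, -0.7]
opening: 0.811
grasp_force: 0.0
clock: 14.65
eef_pos: [436.1, -250.5, 209.7]
tcp_rot: [3.134, 0.003, 1.451]
contact_force: [1.1, -1.4, 0.6]
opening: 1.0
grasp_force: 0.0
clock: 15.48
eef_pos: [631.8, -27.1, 204.1]
tcp_rot: [3.141, -0.0, 1.454]
contact_force: [-0.3, -0.7, -0.5]
opening: 0.994
grasp_force: 0.0
clock: 15.9
eef_pos: [627.9, -29.7, 106.0]
tcp_rot: [-3.136, 0.001, 1.45]
contact_force: [0.2, 1.0, 0.0]
opening: 1.004
grasp_force: 0.0
clock: 16.07
eef_pos: [631.3, -29.4, 110.3]
tcp_rot: [3.14, 0.0, 1.45]
contact_force: [-0.2, 1.0, -0.1]
opening: 0.999
grasp_force: 0.0
```

View pics/crop5.png

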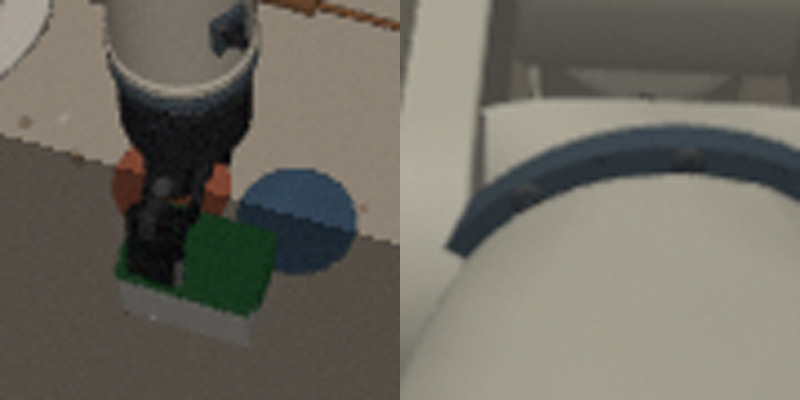

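The scene crop shows the front finger about 40 mm above the lid, over the front edge region (crop (160,275)). That agrees with the centre of the box, so I'll carry on down and watch the force.

```bash
echo '[0,0,0,0,0,0.75,1,0,0,0,0,0,0.5,1,0,0,0,0,0,0.3,1,0,0,0,0,0,0.3,1,0,0,0,0,0,0,1]' > m.json && python3 steer.py m.json
echo '[0,0,0,0,0,0.35,1,0,0,0,0,0,0.4,1,0,0,0,0,0,0.4,1,0,0,0,0,0,0,1,0,0,0,0,0,0,1]' > m.json && python3 steer.py m.json
```

```text
clock: 16.58
eef_pos: [630.3, -28.7, 71.0]
tcp_rot: [-3.14, 0.0, 1.451]
contact_force: [0.6, -0.0, 0.6]
opening: 1.001
grasp_force: 0.0
clock: 17.0
eef_pos: [630.4, -28.7, 48.3]
tcp_rot: [-3.14, 0.0, 1.451]
contact_force: [0.6, -0.3, 0.1]
opening: 0.999
grasp_force: 0.0
```

Converted, 7 mm is 0.35.

```bash
echo '[0,0,0,0,0,0.35,1,0,0,0,0,0,0.35,1,0,0,0,0,0,0,1,0,0,0,0,0,0,1]' > m.json && python3 steer.py m.json
echo '[0,0,0,0,0,0,0.9,0,0,0,0,0,0,0.8,0,0,0,0,0,0,0.7,0,0,0,0,0,0,0.6,0,0,0,0,0,0,0.5]' > m.json && python3 steer.py m.json 35
echo '[0,0,0,0,0,0,0.5,0,0,0,0,0,0,0.5,0,0,0,0,0,0,0.5,0,0,0,0,0,0,0.5]' > m.json && python3 steer.py m.json
```

```text
clock: 17.33
eef_pos: [630.5, -28.7, 34.5]
tcp_rot: [-3.14, 0.0, 1.451]
contact_force: [0.1, -0.6, 0.3]
opening: 1.006
grasp_force: 0.0
clock: 17.75
eef_pos: [631.3, -28.7, 35.5]
tcp_rot: [3.141, -0.0, 1.451]
contact_force: [-0.2, -0.7, 2.8]
opening: 0.721
grasp_force: 38.5
clock: 18.08
eef_pos: [631.3, -28.7, 35.5]
tcp_rot: [3.141, -0.0, 1.451]
contact_force: [-0.6, 0.5, 5.6]
opening: 0.721
grasp_force: 38.6
```

Converted, -25 mm is -1.25, -5 mm is -0.25.

```bash
echo '[0,0,0,0,0,-0.25,0.5,0,0,0,0,0,-0.75,0.5,0,0,0,0,0,-1.25,0.5,0,0,0,0,0,-1.25,0.5,0,0,0,0,0,-0.6,0.5]' > m.json && python3 steer.py m.json
echo '[0,0,0,0,0,0,0.5,0,0,0,0.6,-0.465,0,0.5,0,0,0,1.2,-0.935,0,0.5,0,0,0,1.5,-1.17,0,0.5,0,0,0,1.5,-1.17,0,0.5]' > m.json && python3 steer.py m.json
echo '[0,0,0,1.5,-1.17,0,0.5,0,0,0,1.5,-1.17,0,0.5,0,0,0,1.5,-1.17,0,0.5,0,0,0,1.5,-1.17,0,0.5,0,0,0,1.5,-1.17,0,0.5]' > m.json && python3 steer.py m.json >/dev/null
echo '[0,0,0,1.5,-1.17,0,0.5,0,0,0,1.35,-1.05,0,0.5,0,0,0,0.75,-0.585,0,0.5,0,0,0,0.39,-0.3,0,0.5,0,0,0,0,0,0,0.5]' > m.json && python3 steer.py m.json
echo '[0,0,0,0,0,1,0.5,0,0,0,0,0,1,0.5,0,0,0,0,0,0.6,0.5,0,0,0,0,0,0.3,0.5,0,0,0,0,0,0,0.5]' > m.json && python3 steer.py m.json
echo '[0,0,0,0,0,0,0.5,0,0,0,0,0,0,0.5]' > m.json && python3 steer.py m.json
python3 - <<'E'
from vis import *
ims=[]
for n,(x,y) in(('scene',(310,120)),('top',(60,185))):
    im=r.grab_frame(n);cv2.imwrite(f'pics/{n}5.png',im[:,:,::-1]);ims.append(cv2.resize(im[y:y+110,x:x+110,::-1],(400,400),interpolation=2))
cv2.imwrite('pics/crop6.png',np.hstack(ims))
E
```

```text
clock: 18.5
eef_pos: [631.9, -28.8, 119.6]
tcp_rot: [3.139, -0.0, 1.451]
contact_force: [1.3, 0.6, 0.0]
opening: 0.721
grasp_force: 38.7
clock: 18.92
eef_pos: [565.9, 76.4, 115.2]
tcp_rot: [-3.139, 0.001, 1.449]
contact_force: [-0.0, 0.7, -1.9]
opening: 0.72
grasp_force: 38.7
clock: 19.75
eef_pos: [415.8, 326.2, 115.8]
tcp_rot: [-3.14, 0.001, 1.453]
contact_force: [-0.6, 0.3, -1.8]
opening: 0.722
grasp_force: 38.7
clock: 20.17
eef_pos: [417.3, 323.8, 57.5]
tcp_rot: [-3.139, 0.002, 1.45]
contact_force: [-0.5, -1.6, -0.4]
opening: 0.722
grasp_force: 38.7
clock: 20.33
eef_pos: [418.5, 325.2, 59.7]
tcp_rot: [3.141, -0.001, 1.45]
contact_force: [-0.7, 0.1, -1.3]
opening: 0.721
grasp_force: 38.7
```

View pics/crop6.png

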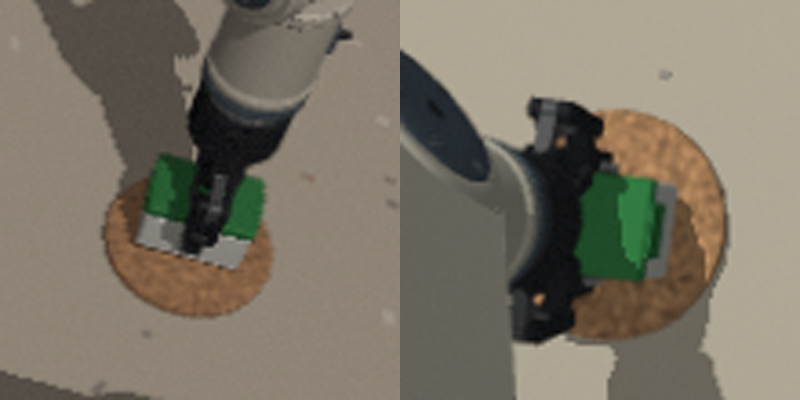

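The box is above the trivet's centre in both views, with its front edge midway across the cork at scene crop (190,250). I'll lower it and creep the last few mm.

Units first: shifts go in units of 20 mm. So 2 mm is 0.1, 6 mm is 0.3.

```bash
echo '[0,0,0,0,0,0.3,0.5,0,0,0,0,0,0.2,0.5,0,0,0,0,0,0.1,0.5,0,0,0,0,0,0,0.5,0,0,0,0,0,0,0.5]' > m.json && python3 steer.py m.json
echo '[0,0,0,0,0,0.035,0.5,0,0,0,0,0,0.035,0.5,0,0,0,0,0,0.015,0.5,0,0,0,0,0,0,0.5,0,0,0,0,0,0,0.5]' > m.json && python3 steer.py m.json
```

```text
clock: 20.85
eef_pos: [417.7, 325.1, 46.9]
tcp_rot: [-3.141, 0.0, 1.451]
contact_force: [-0.3, -0.4, -1.9]
opening: 0.722
grasp_force: 38.7
clock: 21.27
eef_pos: [417.9, 325.2, 45.5]
tcp_rot: [3.141, -0.0, 1.451]
contact_force: [-0.5, 0.4, -0.3]
opening: 0.721
grasp_force: 38.7
```

Converted, 0.3 mm is 0.015.

```bash
echo '[0,0,0,0,0,0.015,0.5,0,0,0,0,0,0,0.75,0,0,0,0,0,0,0.8,0,0,0,0,0,0,0.9,0,0,0,0,0,0,1]' > m.json && python3 steer.py m.json
echo '[0,0,0,0,0,0,1,0,0,0,0,0,-0.5,1,0,0,0,0,0,-1.5,1,0,0,0,0,0,-2,1,0,0,0,0,0,-2,1]' > m.json && python3 steer.py m.json
echo '[0,0,0,0,0,-2,1,0,0,0,-1.895,0.28,0,1,0,0,0,-1.895,0.28,0,1,0,0,0,-1.895,0.28,0,1,0,0,0,-1.895,0.28,0,1]' > m.json && python3 steer.py m.json
echo '[0,0,0,-1.895,0.28,0,1,0,0,0,-1.895,0.28,0,1,0,0,0,-1.895,0.28,0,1,0,0,0,-1.895,0.28,0,1,0,0,0,-1.895,0.28,0,1]' > m.json && python3 steer.py m.json >/dev/null
echo '[0,0,0,-1.895,0.28,0,1,0,0,0,-1.895,0.28,0,1,0,0,0,-1.895,0.28,0,1,0,0,0,-1.895,0.28,0,1,0,0,0,-1.895,0.28,0,1]' > m.json && python3 steer.py m.json >/dev/null
echo '[0,0,0,-1.895,0.28,0,1,0,0,0,0,0,0,1,0,0,0,0,0,0,1,0,0,0,0,0,0,1]' > m.json && python3 steer.py m.json
python3 - <<'E'
from vis import *
I={}
for n in P: I[n]=r.grab_frame(n);cv2.imwrite(f'pics/{n}6.png',I[n][:,:,::-1])
for n,bt,bg in(('scene',(330,155,395,215),(330,150,395,215)),('top',(80,205,160,285),(80,205,160,285))):
    c=contour(I[n],'cork',bt);p=plane(n,cv2.convexHull(c),10);print(n,'trivet',circ(p,75,p.mean(0))[0])
    c=contour(I[n],'green',bg);print('lid',cv2.minAreaRect(np.float32(plane(n,c,68))))
E
```

```text
clock: 21.68
eef_pos: [417.9, 325.2, 45.1]
tcp_rot: [3.142, -0.0, 1.451]
contact_force: [0.6, -0.7, 0.5]
opening: 0.996
grasp_force: 0.0
clock: 22.1
eef_pos: [417.1, 324.6, 166.4]
tcp_rot: [-3.14, 0.001, 1.451]
contact_force: [1.1, 1.1, 0.8]
opening: 1.004
grasp_force: 0.0
clock: 22.52
eef_pos: [421.6, 170.6, 206.2]
tcp_rot: [3.14, -0.001, 1.452]
contact_force: [1.1, -0.8, -0.1]
opening: 1.0
grasp_force: 0.0
clock: 23.68
eef_pos: [432.8, -249.0, 205.3]
tcp_rot: [-3.141, -0.0, 1.45]
contact_force: [0.2, 0.7, 0.6]
opening: 1.002
grasp_force: 0.0
scene trivet [422.2407736  329.81299369]
lid ((422.7220764160156, 326.9350891113281), (94.02861785888672, 64.78498840332031), 82.99075317382812)
top trivet [418.27518614 324.66455162]
lid ((418.29437255859375, 319.920654296875), (100.70121765136719, 60.431129455566406), 82.343505859375)
```

The container sits within about 3 mm of the trivet's middle in both views. Next I'll fetch the blue jar at the recorded pose.

```bash
echo '[0,0,0,0,0,1,1,0,0,0,0,0,1.25,1,0,0,0,0,0,0.75,1,0,0,0,0,0,0.4,1,0,0,0,0,0,0.1,1]' > m.json && python3 steer.py m.json
echo '[0,0,0,0,0,0,1,0,0,0,0,0,0,1,0,0,0,0,0,0,1]' > m.json && python3 steer.py m.json
```

```text
clock: 24.2
eef_pos: [432.7, -247.8, 134.0]
tcp_rot: [-3.139, -0.001, 1.452]
contact_force: [-0.6, -0.1, 1.0]
opening: 0.996
grasp_force: 0.0
clock: 24.45
eef_pos: [433.9, -249.5, 136.1]
tcp_rot: [3.14, 0.001, 1.451]
contact_force: [0.5, -0.6, 0.8]
opening: 0.996
grasp_force: 0.0
```

Converted, 0.5 mm is 0.025.

```bash
echo '[0,0,0,0,0,0.025,1,0,0,0,0,0,0,0.5,0,0,0,0,0,0,0.4,0,0,0,0,0,0,0.3,0,0,0,0,0,0,0.2]' > m.json && python3 steer.py m.json 50
echo '[0,0,0,0,0,0,0.1,0,0,0,0,0,0,0.1,0,0,0,0,0,0,0.1,0,0,0,0,0,0,0.1,0,0,0,0,0,0,0.1]' > m.json && python3 steer.py m.json
echo '[0,0,0,0,0,-0.25,0.1,0,0,0,0,0,-0.75,0.1,0,0,0,0,0,-1.25,0.1,0,0,0,0,0,-1,0.1,0,0,0,0,0,-0.25,0.1]' > m.json && python3 steer.py m.json
echo '[0,0,0,0.5,0.165,0,0.1,0,0,0,1,0.335,0,0.1,0,0,0,1.4,0.465,0,0.1,0,0,0,1.4,0.465,0,0.1,0,0,0,1.4,0.465,0,0.1]' > m.json && python3 steer.py m.json >/dev/null
echo '[0,0,0,1.4,0.465,0,0.1,0,0,0,1.4,0.465,0,0.1,0,0,0,1.4,0.465,0,0.1,0,0,0,1.4,0.465,0,0.1,0,0,0,1.4,0.465,0,0.1]' > m.json && python3 steer.py m.json >/dev/null
echo '[0,0,0,1,0.335,0,0.1,0,0,0,0.675,0.23,0,0.1,0,0,0,0,0,0,0.1,0,0,0,0,0,0,0.1,0,0,0,0,0,0,0.1]' > m.json && python3 steer.py m.json
echo '[0,0,0,0,0,0,0.1,0,0,0,0,0,0,0.1]' > m.json && python3 steer.py m.json
```

```text
clock: 24.87
eef_pos: [433.3, -249.4, 134.7]
tcp_rot: [3.141, 0.0, 1.451]
contact_force: [0.1, 0.5, -1.0]
opening: 0.456
grasp_force: 0.0
clock: 25.28
eef_pos: [433.4, -249.4, 134.8]
tcp_rot: [3.141, 0.0, 1.451]
contact_force: [1.3, 1.0, 3.8]
opening: 0.288
grasp_force: 49.0
clock: 25.7
eef_pos: [433.9, -249.8, 206.9]
tcp_rot: [3.139, 0.001, 1.451]
contact_force: [1.7, 0.1, -5.1]
opening: 0.286
grasp_force: 50.1
clock: 26.95
eef_pos: [561.7, 24.2, 203.6]
tcp_rot: [-3.14, 0.001, 1.451]
contact_force: [-0.7, -0.4, -4.6]
opening: 0.288
grasp_force: 50.0
clock: 27.12
eef_pos: [562.2, 23.8, 204.4]
tcp_rot: [-3.141, 0.0, 1.45]
contact_force: [0.1, 0.2, -4.8]
opening: 0.288
grasp_force: 50.0
```

Converted, 12 mm is 0.6, 1.1 mm is 0.055.

```bash
echo '[0,0,0,0.055,0.055,0.75,0.1,0,0,0,0,0,1.25,0.1,0,0,0,0,0,1.25,0.1,0,0,0,0,0,0.6,0.1,0,0,0,0,0,0.2,0.1]' > m.json && python3 steer.py m.json
echo '[0,0,0,0,0,0,0.1,0,0,0,0,0,0,0.1,0,0,0,0,0,0,0.1,0,0,0,0,0,0,0.1]' > m.json && python3 steer.py m.json
python3 - <<'E'
from vis import *
ims=[]
for n,(x,y) in(('scene',(205,150)),('top',(210,130))):
    im=r.grab_frame(n);cv2.imwrite(f'pics/{n}7.png',im[:,:,::-1]);ims.append(cv2.resize(im[y:y+90,x:x+90,::-1],(400,400),interpolation=2))
cv2.imwrite('pics/crop7.png',np.hstack(ims))
E
```

```text
clock: 27.53
eef_pos: [562.2, 25.0, 121.5]
tcp_rot: [-3.138, 0.001, 1.45]
contact_force: [0.3, -0.3, -4.6]
opening: 0.289
grasp_force: 50.0
clock: 27.87
eef_pos: [564.8, 25.6, 124.9]
tcp_rot: [3.139, -0.0, 1.451]
contact_force: [0.2, 0.3, -6.0]
opening: 0.285
grasp_force: 50.0
```

View pics/crop7.png

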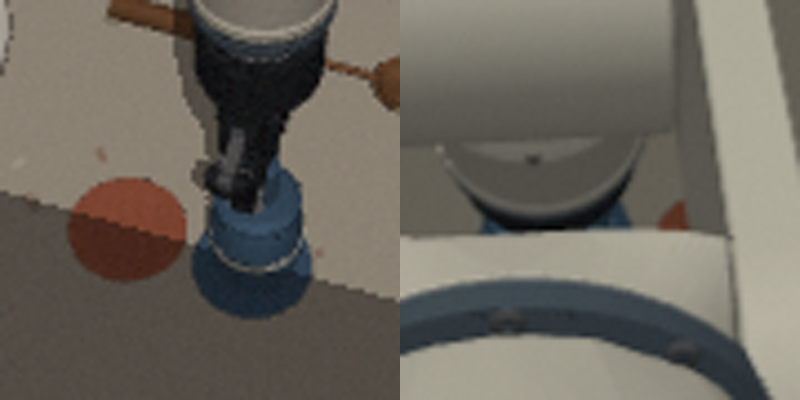

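The jar is just above the blue coaster, whose rim shows evenly around it in the scene crop at (250,270). I'll shift 0.8 mm back in x and lower it.

```bash
echo '[0,0,0,-0.015,-0.035,0.1,0.1,0,0,0,0,0,0.05,0.1,0,0,0,0,0,0,0.1,0,0,0,0,0,0,0.1,0,0,0,0,0,0,0.1]' > m.json && python3 steer.py m.json
echo '[0,0,0,0,0,0.035,0.1,0,0,0,0,0,0.025,0.1,0,0,0,0,0,0,0.1,0,0,0,0,0,0,0.1,0,0,0,0,0,0,0.1]' > m.json && python3 steer.py m.json
```

```text
clock: 28.38
eef_pos: [563.2, 25.4, 120.5]
tcp_rot: [-3.142, -0.0, 1.451]
contact_force: [-0.3, -0.2, -4.8]
opening: 0.291
grasp_force: 50.0
clock: 28.8
eef_pos: [563.5, 25.4, 119.8]
tcp_rot: [3.141, -0.0, 1.451]
contact_force: [0.0, 0.1, 2.0]
opening: 0.288
grasp_force: 50.6
```

```bash
echo '[0,0,0,0,0,0,0.3,0,0,0,0,0,0,0.4,0,0,0,0,0,0,0.6,0,0,0,0,0,0,1,0,0,0,0,0,0,1]' > m.json && python3 steer.py m.json
echo '[0,0,0,0,0,0,1,0,0,0,0,0,-0.5,1,0,0,0,0,0,-1.25,1,0,0,0,0,0,-1.25,1,0,0,0,0,0,-1.25,1]' > m.json && python3 steer.py m.json
echo '[0,0,0,0,0,0,1,0,0,0,-1.57,-0.3525,0,1,0,0,0,-1.57,-0.3525,0,1,0,0,0,-1.57,-0.3525,0,1,0,0,0,-1.57,-0.3525,0,1]' > m.json && python3 steer.py m.json
echo '[0,0,0,-1.57,-0.3525,0,1,0,0,0,-1.57,-0.3525,0,1,0,0,0,-1.57,-0.3525,0,1,0,0,0,-1.57,-0.3525,0,1,0,0,0,-1.57,-0.3525,0,1]' > m.json && python3 steer.py m.json >/dev/null
echo '[0,0,0,-1.57,-0.3525,0,1,0,0,0,-1.57,-0.3525,0,1,0,0,0,-1.57,-0.3525,0,1,0,0,0,0,0,0,1,0,0,0,0,0,0,1]' > m.json && python3 steer.py m.json
echo '[0,0,0,0,0,1,1,0,0,0,0,0,1.25,1,0,0,0,0,0,0.75,1,0,0,0,0,0,0.45,1,0,0,0,0,0,0,1]' > m.json && python3 steer.py m.json
echo '[0,0,0,0,0,0,1,0,0,0,0,0,0,1,0,0,0,0,0,0,1]' > m.json && python3 steer.py m.json
```

```text
clock: 29.22
eef_pos: [563.1, 25.4, 119.4]
tcp_rot: [3.142, -0.0, 1.451]
contact_force: [-0.2, -0.0, -1.3]
opening: 0.81
grasp_force: 0.0
clock: 29.63
eef_pos: [562.9, 25.4, 205.9]
tcp_rot: [-3.141, 0.0, 1.451]
contact_force: [0.0, -0.7, 0.8]
opening: 1.0
grasp_force: 0.0
clock: 30.05
eef_pos: [519.4, -96.9, 204.7]
tcp_rot: [3.141, 0.0, 1.452]
contact_force: [-0.5, 0.1, 0.1]
opening: 1.0
grasp_force: 0.0
clock: 30.88
eef_pos: [433.4, -339.8, 204.5]
tcp_rot: [3.142, -0.0, 1.448]
contact_force: [0.6, 0.2, 0.2]
opening: 1.001
grasp_force: 0.0
clock: 31.3
eef_pos: [433.4, -336.9, 133.7]
tcp_rot: [-3.139, -0.002, 1.452]
contact_force: [-0.2, 0.6, 0.0]
opening: 1.003
grasp_force: 0.0
clock: 31.55
eef_pos: [434.8, -338.8, 136.5]
tcp_rot: [3.14, 0.001, 1.451]
contact_force: [-0.4, -0.9, 1.3]
opening: 0.998
grasp_force: 0.0
```

```bash
echo '[0,0,0,-0.025,-0.025,0.05,1,0,0,0,0,0,0,0.5,0,0,0,0,0,0,0.4,0,0,0,0,0,0,0.3,0,0,0,0,0,0,0.2]' > m.json && python3 steer.py m.json 50
echo '[0,0,0,0,0,0,0.1,0,0,0,0,0,0,0.1,0,0,0,0,0,0,0.1,0,0,0,0,0,0,0.1,0,0,0,0,0,0,0.1]' > m.json && python3 steer.py m.json
echo '[0,0,0,0,0,-0.25,0.1,0,0,0,0,0,-0.75,0.1,0,0,0,0,0,-1.25,0.1,0,0,0,0,0,-1,0.1,0,0,0,0,0,-0.25,0.1]' > m.json && python3 steer.py m.json
echo '[0,0,0,0.5,0.145,0,0.1,0,0,0,1,0.295,0,0.1,0,0,0,1.4,0.41,0,0.1,0,0,0,1.4,0.41,0,0.1,0,0,0,1.4,0.41,0,0.1]' > m.json && python3 steer.py m.json >/dev/null
echo '[0,0,0,1.4,0.41,0,0.1,0,0,0,1.4,0.41,0,0.1,0,0,0,1.4,0.41,0,0.1,0,0,0,1.4,0.41,0,0.1,0,0,0,1.4,0.41,0,0.1]' > m.json && python3 steer.py m.json >/dev/null
echo '[0,0,0,1,0.295,0,0.1,0,0,0,0.595,0.18,0,0.1,0,0,0,0,0,0,0.1,0,0,0,0,0,0,0.1,0,0,0,0,0,0,0.1]' > m.json && python3 steer.py m.json
echo '[0,0,0,0,0,0.75,0.1,0,0,0,0,0,1.25,0.1,0,0,0,0,0,1.25,0.1,0,0,0,0,0,0.6,0.1,0,0,0,0,0,0.15,0.1]' > m.json && python3 steer.py m.json
echo '[0,0,0,0,0,0,0.1,0,0,0,0,0,0,0.1,0,0,0,0,0,0,0.1,0,0,0,0,0,0,0.1]' > m.json && python3 steer.py m.json
```

```text
clock: 31.97
eef_pos: [433.5, -339.1, 134.5]
tcp_rot: [3.142, 0.0, 1.451]
contact_force: [0.8, 0.1, -0.1]
opening: 0.451
grasp_force: 0.0
clock: 32.38
eef_pos: [433.7, -339.1, 134.5]
tcp_rot: [3.141, 0.0, 1.451]
contact_force: [0.8, -0.1, 3.2]
opening: 0.291
grasp_force: 49.0
clock: 32.8
eef_pos: [434.3, -339.7, 207.0]
tcp_rot: [3.139, 0.002, 1.451]
contact_force: [0.6, -1.4, -2.8]
opening: 0.284
grasp_force: 49.8
clock: 34.05
eef_pos: [550.2, -65.6, 203.6]
tcp_rot: [-3.14, 0.0, 1.451]
contact_force: [0.5, 0.3, -4.3]
opening: 0.286
grasp_force: 49.7
clock: 34.47
eef_pos: [548.9, -65.9, 122.0]
tcp_rot: [-3.137, 0.0, 1.45]
contact_force: [-0.2, -0.8, -4.1]
opening: 0.29
grasp_force: 49.7
clock: 34.8
eef_pos: [551.9, -65.4, 125.7]
tcp_rot: [3.139, -0.0, 1.451]
contact_force: [0.3, 0.8, -4.6]
opening: 0.287
grasp_force: 49.7
```

Converted, 2 mm is 0.1, 1.5 mm is 0.075.

```bash
echo '[0,0,0,0,0.02,0.1,0.1,0,0,0,0,0,0.075,0.1,0,0,0,0,0,0,0.1,0,0,0,0,0,0,0.1,0,0,0,0,0,0,0.1]' > m.json && python3 steer.py m.json
echo '[0,0,0,0,0,0.025,0.1,0,0,0,0,0,0.025,0.1,0,0,0,0,0,0,0.1,0,0,0,0,0,0,0.1,0,0,0,0,0,0,0.1]' > m.json && python3 steer.py m.json
```

```text
clock: 35.22
eef_pos: [551.4, -65.2, 120.9]
tcp_rot: [-3.142, 0.0, 1.451]
contact_force: [0.4, 0.2, -3.5]
opening: 0.288
grasp_force: 49.7
clock: 35.63
eef_pos: [551.4, -65.2, 119.8]
tcp_rot: [-3.142, 0.0, 1.451]
contact_force: [-0.4, -0.8, -3.5]
opening: 0.291
grasp_force: 49.7
```

```bash
echo '[0,0,0,0,0,0.015,0.1,0,0,0,0,0,0.015,0.1,0,0,0,0,0,0,0.1,0,0,0,0,0,0,0.1,0,0,0,0,0,0,0.1]' > m.json && python3 steer.py m.json
```

```text
clock: 36.05
eef_pos: [551.7, -65.3, 119.6]
tcp_rot: [3.141, -0.0, 1.451]
contact_force: [-0.2, 0.5, 1.6]
opening: 0.282
grasp_force: 50.4
```

Landed. I'll release, rise, withdraw toward −y and inspect.

Converted, -40 mm is -2, -35 mm is -1.75.

```bash
echo '[0,0,0,0,0,0,0.3,0,0,0,0,0,0,0.4,0,0,0,0,0,0,0.6,0,0,0,0,0,0,1,0,0,0,0,0,0,1]' > m.json && python3 steer.py m.json
echo '[0,0,0,0,0,0,1,0,0,0,0,0,-0.5,1,0,0,0,0,0,-1.5,1,0,0,0,0,0,-2,1,0,0,0,0,0,-2,1]' > m.json && python3 steer.py m.json
echo '[0,0,0,-1.75,-0.5,0,1,0,0,0,-1.75,-0.5,0,1,0,0,0,-1.75,-0.5,0,1,0,0,0,-1.75,-0.5,0,1,0,0,0,-1.75,-0.5,0,1]' > m.json && python3 steer.py m.json
echo '[0,0,0,-1.75,-0.5,0,1,0,0,0,-1.75,-0.5,0,1,0,0,0,-1.75,-0.5,0,1,0,0,0,-1.75,-0.5,0,1,0,0,0,0,0,0,1]' > m.json && python3 steer.py m.json
python3 - <<'E'
from vis import *
I={n:r.grab_frame(n) for n in P}
for n in P: cv2.imwrite(f'pics/{n}8.png',I[n][:,:,::-1])
a=cv2.resize(I['scene'][165:245,205:295,::-1],(400,356),interpolation=2);b=cv2.resize(I['top'][130:220,215:315,::-1],(400,356),interpolation=2)
cv2.imwrite('pics/crop8.png',np.hstack([a,b]))
cv2.imwrite('pics/full8.png',np.hstack([cv2.resize(I[n][:,:,::-1],(400,300)) for n in P]))
E
```

```text
clock: 36.47
eef_pos: [551.4, -65.2, 119.3]
tcp_rot: [3.142, -0.0, 1.451]
contact_force: [0.5, 0.7, -0.0]
opening: 0.805
grasp_force: 0.0
clock: 36.88
eef_pos: [550.6, -65.2, 240.7]
tcp_rot: [-3.14, 0.0, 1.451]
contact_force: [0.8, -0.2, 0.1]
opening: 1.0
grasp_force: 0.0
clock: 37.3
eef_pos: [480.0, -234.3, 240.4]
tcp_rot: [3.141, 0.0, 1.451]
contact_force: [0.5, -1.2, 0.1]
opening: 0.999
grasp_force: 0.0
clock: 37.72
eef_pos: [422.3, -372.3, 240.3]
tcp_rot: [3.141, 0.003, 1.448]
contact_force: [-0.6, 0.2, 0.1]
opening: 1.002
grasp_force: 0.0
```

View pics/crop8.png

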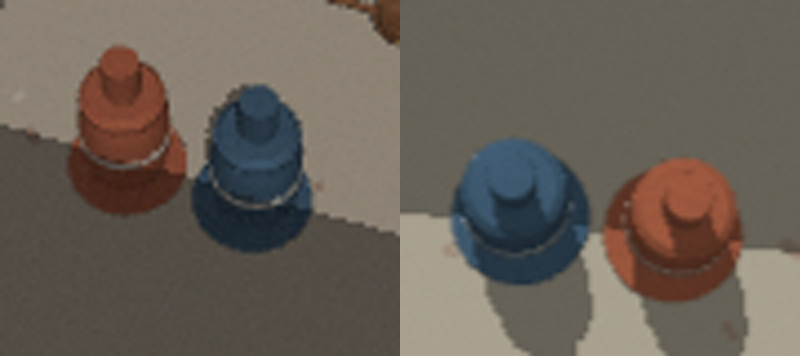

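View pics/full8.png

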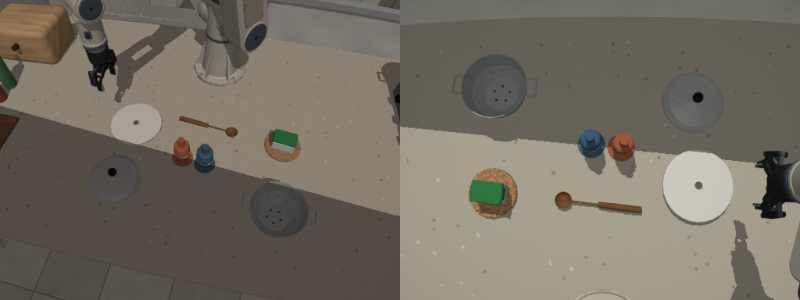

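Both jars stand upright on their own coasters, with the knobs at the same pixels as at the start: blue scene crop (257,97) and top crop (515,180), brown (120,60) and (688,200). The container sits centred on the trivet, and the colander, steamer lid and spoon have not moved.

```bash
python3 -c "
from rig import r
print(r.sign_off())"
```

```text
the job is handed in; nothing more can be done
None
```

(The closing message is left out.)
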